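Set the welding current on the remote-control box

ROBOT

A 6-joint arm with a two-finger parallel gripper is mounted at the origin on the work surface. World frame = base frame: x ahead of the robot, y to its left, z up, the work surface at z = 0. Lengths are in m, angles in rad, forces in N, time in s.
With the tool pointing down it reaches from about 0.3 to 0.775 m from the base axis. Payload 14.6 kg.
Tool frame: the origin (TCP) lies at the very end of the fingers, on their centre line; the grasp point (between the pads) lies 19 mm behind it; y points along the fingers, z is the direction in which the jaws open and shut, and the axes are right-handed (so a half turn about y gives the same grasp; the last joint's range is limited). The gripper opens to 94 mm and grips with 3 to 60 N. Pads are 16 mm wide; open, the fingers measure 119 mm over their backs; the gripper's body (75 mm by 177 mm) begins 78 mm behind the grasp point.
Start: joints at [1.034, 0.3, 1.521, -0, 1.321, -0.067], TCP at [0.249, 0.49, 0.205] pointing down, gripper open.
Joint ranges: [-3.03, 3.03], [-0.79, 2.21], [0.23, 2.52], [-1.04, 4.18], [0, 3.07], [-2.55, 2.55]. Speed limits (rad/s): [2.22, 2.22, 2.57, 3.14, 3.14, 3.14].

INTERFACE

Orientations are given as [roll, pitch, yaw] about the fixed x, y, z axes, in that order (R = Rz(yaw) Ry(pitch) Rx(roll)).
In Python, from station import get_obs, camera, hand_in, masks_of gives the robot as it stands.
- The arm moves only by the shell command python3 -m jog 'ROWS' [FORCE]. ROWS is text: rows parted by semicolons, each of 7 numbers parted by spaces: the shift along the world's x, y, z in mm, then the turn, a rotation vector about the world's x, y, z in degrees, then the closure, from 0 (fully open) to 1 (shut). A call has 1 to 10 rows; each row is the pose to reach, as a shift and turn from the pose measured when the call began; what a row does not reach only later rows make up. A row lasts 1/12 s, in which the tool goes at most 41.7 mm and 7.16 degrees, less where a joint would pass 70% of its speed; a pose out of reach is approached as far as the arm can. A call with a gripper value outside its range is refused whole. The fingers move at their own pace and stop on an object; FORCE is the grip in N (left out, the last holds). Time passes only in rows, so rows that repeat a pose let the fingers close. It gives the time, the measured TCP pose, the force and the opening at its end, in the units of the state.
- get_obs(): the state, without advancing time (a new reading comes with each control period).
- camera(name): name is "scene" or "top" or "wrist"; returns a dict with "img" (480x640x3 uint8, red, green, blue), "range_z" (480x640 float32, m along the optical axis (not along the pixel's ray), 0 where there is no reading), "fx", "fy", "cx", "cy" (pixels), "rvec" (rotation vector, rad) and "tvec" (3), from world to camera coordinates, as OpenCV has them. Camera axes: x right, y down, z forward; pixel columns grow to the right and rows downward; lengths in m; the calibration is good to about 2 mm. A picture is of the moment at which its call begins.
- hand_in(): hands the job in, once; it reports no verdict.
Trained networks look in the newest picture that a camera, given by its name, has taken for a name from the list of things; names that differ only in an ending like _2 or _b are one class to them, and where a whole thing is asked for, a point or a joint stands for the part that bears it (a point fixed in the world has none). Each returns a list of dicts, best first, with "conf" (0 to 1); they miss things now and then, are a little off and sometimes report something else, mostly with a low value. They report only what shows in the picture. A call takes as long as a camera call.
- masks_of(thing, camera): "mask" (480x640 bool, what is visible of it) and "extent" ([left, top, right, bottom] in pixels, round what is visible of it).
The state is a dict: "time_s": time; "qpos": joint angles; "joint_vel": joint speeds; "tau": joint torques, N m; "ee_pos": TCP position; "eef_rot": TCP orientation; "force": force on the tool from outside, world axes, zero at the start; "moment": the same for the moment, N m; "grip_width": finger opening in m.
Only numpy, scipy, OpenCV 4.12 (cv2) and the standard library are available. Lean on these libraries where they do the work, as an engineer would, in place of code of your own. Each camera call takes 0.05 s, during which the arm holds its last target.

TASK

Set the welding current: lay a fingertip on the big knurled dial of the grey control box and turn it clockwise by friction until it clicks into place with its white pointer at the long wide mark, then press the round button beside the dial fully down and let it come back up. Do not press the button before the dial is set, do not lift or shift the box, and leave the things standing around it where they are.

Things in the scene. Friction and masses are not known exactly. Their poses are not given: they have to be found in the camera images.
- control_box: Loose heavy (3.5 kg) grey box on rubber feet, 180 (x) x 280 (y) x 100 mm high, red side guards. Origin at the centre of its underside, z up, its front faces its own -x. On its flat top: the dial (axis at x 0, y +55 mm) and the button (x -10, y -90 mm).
- dial (a joint): Angle of the dial, rad, growing clockwise seen from above. It clicks into six sprung detents pi/6 (30 degrees) apart, at 0, 0.524, 1.047, 1.571, 2.094 and 2.618, with stops just beyond the first and last; 2.094 puts the pointer at the long wide mark. At the start it rests in the detent 0.524, 1.047 or 1.571. A detent takes about 0.07 N m to leave; past half way the dial snaps on into the next by itself.
- dial_top (a point): Centre of the dial's flat top, on its vertical axis, 130 mm above the table. The dial is a black rubber-faced disc with a finely ribbed rim, 92 mm across and 22 mm tall, its underside 8 mm above the box. It is sprung: it sinks at most 7 mm when pressed, from about 3 N at first to 13 N at the bottom; 4 to 5 mm of sinking (9 to 10 N) gives ample friction for turning it from above, 30 mm off its axis.
- dial_pointer (a point): Outer end of the white pointer line on the dial's top, 44 mm from the axis; turns with the dial.
- long_mark (a point): Middle of the long wide white mark (24 x 9 mm, flat) on the box's top, 67 mm from the dial's axis; the five other marks are short thin ticks.
- set_button (a joint): Travel of the round spring button, m: 0 up, 0.006 fully down (about 5 N); it springs back.
- set_button_top (a point): Centre of the top of the round black button, 36 mm across; pressed straight down.
- oil_bottle: Bystander: grey plastic bottle, 60 mm across, 170 mm tall, standing beside the box. Origin under its centre.
- paste_jar: Bystander: white jar, 64 mm across, 80 mm tall, standing beside the box. Origin under its centre.
- wrench: Bystander: steel wrench 180 mm long, lying in front of the box. Origin under its middle, x along it.
- brass_fitting: Bystander: brass hose fitting, 32 mm across, 45 mm tall, standing behind the box. Origin under its centre.

How it is judged:
On the way, in this order (a step that is already met when the one before it is completed fails the run):
1. the dial has clicked into the detent at the long mark (value of joint dial between 1.97 and 2.22 rad and value of joint set_button below 0.002 m), for 0.3 s.
2. the button is pressed fully down (value of joint set_button above 0.0045 m), for 0.05 s.
At the end, for the whole second after the job is handed in: The dial rests in the detent at the long wide mark (2.094 rad, within 0.12), the button has been pressed at least 4.5 mm after that and is up again, the box stands flat within 30 mm of where it was, and the four bystanders stand within 30 mm of theirs, the upright ones still upright (value of joint dial between 1.97 and 2.22 rad and value of joint set_button below 0.0015 m and distance of each of control_box, oil_bottle, paste_jar, wrench, brass_fitting from where it was at the start of the episode below 0.03 m and angle between control_box's own z axis and vertical below 0.05 rad and linear speed of control_box below 0.02 m/s and angle between each of oil_bottle, paste_jar, brass_fitting's own z axis and vertical below 0.2 rad); the robot touches nothing.
It fails at once if the button is pressed while the dial is not set at the long mark (value of joint set_button above 0.003 m and (value of joint dial below 1.9 rad or value of joint dial above 2.29 rad)).
It fails at once if the box is lifted, tipped or shifted more than 30 mm (height (world z) of control_box above 0.01 m or distance of control_box from where it was at the start of the episode above 0.03 m or angle between control_box's own z axis and vertical above 0.12 rad).
It fails at once if a bystander is lifted or moved more than 30 mm (distance of any of oil_bottle, paste_jar, wrench, brass_fitting from where it was at the start of the episode above 0.03 m).
It also fails if it takes over 48 s, if anything falls off the work surface, if the arm or the gripper's body presses on something with over 40 N, if the wrist force passes 120 N, or if a joint passes its speed limit or range.

## Working session

There is one attempt and no reset: what is moved stays moved. The work goes in short steps, Python scripts to look and compute and a shell command to move; the robot and the scene stay as the last step left them, time stands still between calls to the robot, and variables do not carry over. Pictures are saved under pics/ and viewed, and the job is handed in when it is done.

```bash
mkdir -p pics; ls; cat > h.py <<'E'
import numpy as np,cv2
from station import get_obs,camera,hand_in,masks_of
def save(c,n): cv2.imwrite('pics/'+n,cv2.cvtColor(c['img'],cv2.COLOR_RGB2BGR))
def world(c,u,v,z=None):
    R=cv2.Rodrigues(np.array(c['rvec'],float))[0];t=np.array(c['tvec'],float).ravel()
    u=np.atleast_1d(u).astype(float);v=np.atleast_1d(v).astype(float)
    d=np.stack([(u-c['cx'])/c['fx'],(v-c['cy'])/c['fy'],np.ones_like(u)])
    if z is None:
        d=d*c['range_z'][v.astype(int),u.astype(int)]
        return (R.T@(d-t[:,None])).T
    o=-R.T@t; w=R.T@d
    return (o[:,None]+w*((z-o[2])/w[2])).T
def proj(c,p):
    return cv2.projectPoints(np.array(p,float).reshape(-1,3),np.array(c['rvec'],float),np.array(c['tvec'],float),np.array([[c['fx'],0,c['cx']],[0,c['fy'],c['cy']],[0,0,1.]]),None)[0].reshape(-1,2)
E
python3 - <<'E'
from h import *
o=get_obs();print(o)
for n in ['scene','top']:
    c=camera(n);save(c,n+'1.png')
    for t in ['control_box','dial','dial_top','dial_pointer','long_mark','set_button','set_button_top','oil_bottle','paste_jar','wrench','brass_fitting']:
        try:
            for m in masks_of(t,n)[:2]:
                v,u=np.nonzero(m['mask']);w=world(c,u,v);w=w[c['range_z'][v,u]>0]
                print(n,t,round(m['conf'],2),m['extent'],np.median(w,0).round(3),w.min(0).round(3),w.max(0).round(3))
        except Exception as e: print(t,e)
E
```

```text
pics
{'time_s': 0.0, 'qpos': array([ 1.03440207e+00,  3.00452598e-01,  1.52157568e+00, -5.62468264e-06,
        1.32069032e+00, -6.66136193e-02]), 'joint_vel': array([ 5.23493616e-04,  1.10609069e-05,  1.61887389e-04,  1.59077065e-03,
       -1.89081389e-03, -1.84511668e-03]), 'tau': array([ 6.73839859e-04, -5.31803262e+01, -3.52740777e+01,  7.08383415e-02,
        2.43534520e-02, -1.26562209e-04]), 'ee_pos': array([0.24885831, 0.49018947, 0.20489876]), 'eef_rot': array([-1.57192014e+00,  6.95119071e-05, -4.69779285e-01]), 'force': array([-0.96850713,  1.49873278,  1.39344964]), 'moment': array([ 0.04815074, -0.03073431, -0.01493282]), 'grip_width': 0.09392822386963548}
scene control_box 0.58 [247.4, 214.8, 384.7, 385.3] [ 0.616 -0.095  0.1  ] [ 0.395 -0.211 -0.004] [0.732 0.188 0.133]
scene dial 0.89 [294.7, 217.1, 351.0, 267.1] [ 0.578 -0.005  0.129] [ 0.512 -0.042  0.098] [0.618 0.076 0.133]
scene dial_top 0.91 [299.0, 218.8, 350.0, 265.1] [ 0.577 -0.004  0.129] [ 0.51  -0.042  0.099] [0.618 0.073 0.133]
scene dial_pointer 0.67 [296.4, 219.8, 352.6, 265.9] [ 0.578 -0.004  0.129] [
[... 1420 characters left out ...]
.134]
top long_mark 0.5 [228.3, 274.7, 265.2, 309.5] [0.49  0.162 0.116] [ 0.461  0.141 -0.004] [0.525 0.204 0.175]
top set_button_top 0.8 [394.0, 214.3, 415.0, 230.6] [ 0.62  -0.13   0.121] [ 0.605 -0.15   0.11 ] [ 0.638 -0.113  0.126]
top oil_bottle 0.61 [227.1, 274.9, 265.4, 309.1] [0.49  0.161 0.116] [ 0.46   0.141 -0.003] [0.52  0.199 0.175]
top paste_jar 0.59 [423.1, 151.5, 460.4, 190.7] [ 0.729 -0.225  0.077] [ 0.704 -0.26  -0.005] [ 0.764 -0.202  0.083]
top wrench 0.77 [353.6, 273.8, 424.9, 330.3] [ 0.468 -0.108  0.006] [ 0.416 -0.195 -0.005] [ 0.526 -0.032  0.012]
top brass_fitting 0.64 [344.0, 153.6, 358.9, 167.5] [ 0.768 -0.048  0.042] [ 0.759 -0.061  0.005] [ 0.784 -0.035  0.048]
```

```bash
python3 - <<'E'
import cv2
a=cv2.imread('pics/top1.png');cv2.imwrite('pics/top1c.png',cv2.resize(a[150:340,220:470],None,fx=3,fy=3,interpolation=cv2.INTER_CUBIC))
a=cv2.imread('pics/scene1.png');cv2.imwrite('pics/scene1c.png',a)
E
```

```text
(no output)
```

View pics/top1c.png

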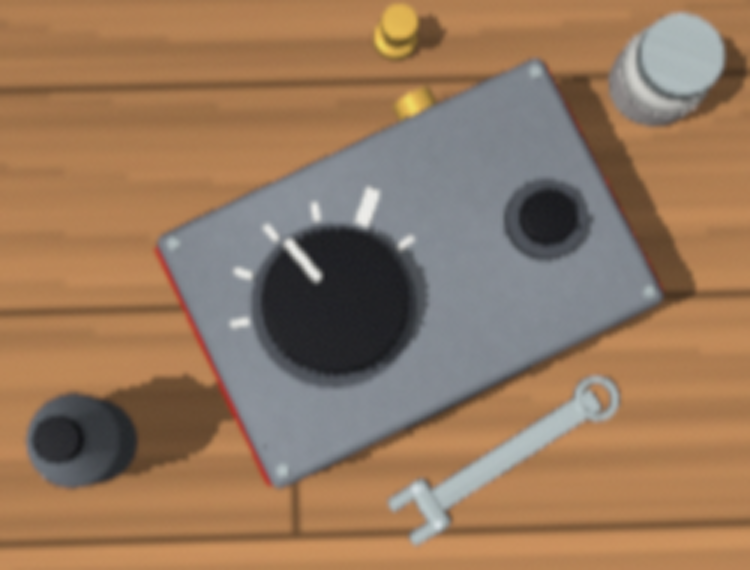

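View pics/scene1.png

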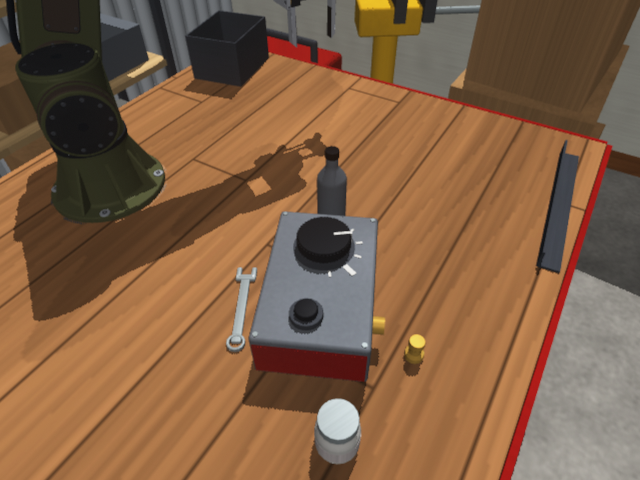

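```bash
python3 - <<'E'
from h import *
for n in ['top','scene']:
    c=camera(n)
    vv,uu=np.mgrid[0:480,0:640];u=uu.ravel();v=vv.ravel()
    w=world(c,u,v);ok=(c['range_z'].ravel()>0)
    s=ok&(abs(w[:,2]-.130)<.005)&(np.hypot(w[:,0]-.571,w[:,1]-.005)<.06)
    p=w[s,:2].astype(np.float32);cc,r=cv2.minEnclosingCircle(p);print(n,'dial',p.mean(0),cc,r,np.median(w[s,2]))
    s2=ok&(abs(w[:,2]-.121)<.006)&(np.hypot(w[:,0]-.622,w[:,1]+.131)<.03)
    p2=w[s2,:2].astype(np.float32);print('button',p2.mean(0),cv2.minEnclosingCircle(p2),np.median(w[s2,2]))
    s3=ok&(abs(w[:,2]-.100)<.005)&(np.hypot(w[:,0]-.6,w[:,1]+.05)<.25)
    p3=w[s3,:2].astype(np.float32);print('box',cv2.minAreaRect(p3))
    g=c['img'].min(2).ravel()>170
    ctr=p.mean(0)
    for zz,lab in [(.100,'marks'),(.130,'ptr')]:
        ww=world(c,u,v,zz);rr=np.hypot(ww[:,0]-ctr[0],ww[:,1]-ctr[1])
        m=(g&(rr<.085)).reshape(480,640).astype(np.uint8)
        k,l,st,ce=cv2.connectedComponentsWithStats(m)
        for i in range(1,k):
            q=world(c,ce[i][0],ce[i][1],zz)[0][:2]-ctr
            print(lab,st[i][4],q.round(4),np.hypot(*q).round(3),np.degrees(np.arctan2(q[1],q[0])).round(1))
E
```

```text
top dial [0.57130986 0.00552143] (0.571826696395874, 0.005575570743530989) 0.04653787240386009 0.12922480860440091
button [ 0.6213622  -0.12996426] ((0.6216830015182495, -0.13045120239257812), 0.01806814782321453) 0.12092744594351533
box ((0.5731363892555237, 0.001335054636001587), (0.17924699187278748, 0.3794499635696411), 24.229555130004883)
marks 70 [ 0.0623 -0.0236] 0.067 -20.8
marks 20 [0.0601 0.0096] 0.061 9.1
marks 18 [0.0472 0.0386] 0.061 39.3
marks 15 [ 0.0386 -0.0477] 0.061 -51.0
marks 44 [0.0289 0.0188] 0.034 33.1
marks 19 [0.0214 0.0573] 0.061 69.5
marks 17 [-0.0102  0.0596] 0.061 99.7
ptr 70 [ 0.0569 -0.0215] 0.061 -20.7
ptr 20 [0.0548 0.0106] 0.056 10.9
ptr 18 [0.0423 0.0385] 0.057 42.3
ptr 15 [ 0.034  -0.0448] 0.056 -52.8
ptr 44 [0.0247 0.0194] 0.031 38.2
ptr 19 [0.0174 0.0565] 0.059 72.9
ptr 17 [-0.0131  0.0588] 0.06 102.5
scene dial [0.57414246 0.00137163] (0.5713170766830444, 0.0042526558972895145) 0.04807116091251373 0.12959053822750352
button [ 0.6241459  -0.13386326] ((0.6230813264846802, -0.1317187249660492), 0.018615735694766045) 0.1215674431950536
box ((0.5740392804145813, 0.0006663501262664795), (0.17924076318740845, 0.38363775610923767), 24.278240203857422)
marks 46 [0.0108 0.053 ] 0.054 78.5
marks 16 [0.0449 0.0445] 0.063 44.8
marks 18 [0.0573 0.0151] 0.059 14.8
marks 72 [ 0.0599 -0.0181] 0.063 -16.8
marks 13 [ 0.037  -0.0435] 0.057 -49.6
ptr 46 [0.0246 0.0266] 0.036 47.3
ptr 16 [0.0569 0.0185] 0.06 18.0
ptr 18 [ 0.0688 -0.0094] 0.069 -7.8
ptr 45 [ 0.067  -0.0394] 0.078 -30.5
ptr 11 [ 0.0491 -0.0645] 0.081 -52.7
```

The pointer sits at the third mark (39°), so the dial is in detent 1.047. The long mark is at about −21°, which means a 60° clockwise turn. The dial axis is near (0.5715, 0.005) and the button near (0.622, −0.131), both consistent with the given box geometry. I'll go over the bottle with the fingers closing.

```bash
python3 -m jog '0 0 20 0 0 0 0.3;23 -33 35 0 0 0 1;46 -66 40 0 0 0 1;69 -99 40 0 0 0 1;92 -132 40 0 0 0 1;115 -165 40 0 0 0 1;138 -198 40 0 0 0 1;161 -231 40 0 0 0 1;184 -264 40 0 0 0 1;207 -297 40 0 0 0 1' 10; python3 -m jog '23 -33 0 0 0 0 1;46 -66 0 0 0 0 1;69 -99 0 0 0 0 1;92 -132 0 0 0 0 1;115 -165 0 0 0 0 1;138 -198 0 0 0 0 1;138 -198 0 0 0 0 1;138 -198 0 0 0 0 1'
```

```text
time_s: 2.13
ee_pos: [0.4568, 0.1916, 0.2457]
eef_rot: [-1.57, -0.0, -0.47]
force: [1.1, 0.4, -0.0]
grip_width: 0.0304
time_s: 2.8
ee_pos: [0.5951, -0.0079, 0.2449]
eef_rot: [-1.571, 0.001, -0.472]
force: [-0.6, 0.2, 0.6]
grip_width: 0.0006
```

```bash
python3 -m jog '3 -1 -35 0 0 0 1;3 -1 -70 0 0 0 1;3 -1 -95 0 0 0 1;3 -1 -105 0 0 0 1;3 -1 -108 0 0 0 1;3 -1 -108 0 0 0 1'; python3 - <<'E'
from h import *
c=camera('scene');a=c['img'][190:400,220:460]
cv2.imwrite('pics/s2.png',cv2.cvtColor(cv2.resize(a,None,fx=3,fy=2.8,interpolation=cv2.INTER_CUBIC),cv2.COLOR_RGB2BGR))
E
```

```text
time_s: 3.3
ee_pos: [0.5982, -0.0083, 0.1376]
eef_rot: [-1.571, 0.0, -0.472]
force: [0.8, -0.3, -0.2]
grip_width: 0.0002
```

View pics/s2.png

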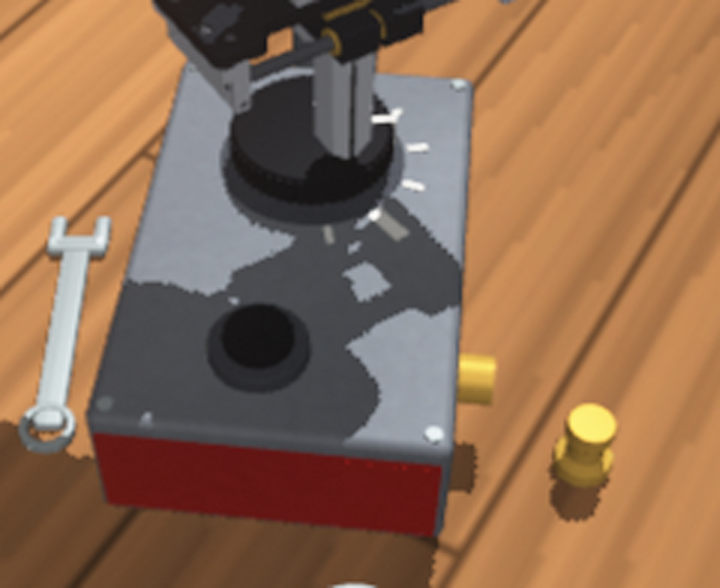

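The closed fingertips hover about 8 mm over the far-right of the dial, around (350,150) in this crop, clear of the button at (258,335). Next I press down gently until the force shows contact.

```bash
python3 -m jog '0 0 -3 0 0 0 1;0 0 -6 0 0 0 1;0 0 -8 0 0 0 1;0 0 -9 0 0 0 1;0 0 -10 0 0 0 1;0 0 -10 0 0 0 1;0 0 -10 0 0 0 1'
```

```text
time_s: 3.93
ee_pos: [0.5989, -0.0085, 0.129]
eef_rot: [-1.57, -0.002, -0.472]
force: [-0.3, -0.1, 5.1]
grip_width: 0.0007
```

```bash
python3 -m jog '0 0 -1 0 0 0 1;0 0 -2 0 0 0 1;0 0 -3 0 0 0 1;0 0 -4 0 0 0 1;0 0 -4 0 0 0 1;0 0 -4 0 0 0 1'; python3 - <<'E'
from h import *
p=get_obs()['ee_pos'][:2];c=np.array([.5715,.005]);q=p-c
print(np.hypot(*q),np.degrees(np.arctan2(q[1],q[0])))
for a in range(6,79,6):
    t=-np.radians(a);R=np.array([[np.cos(t),-np.sin(t)],[np.sin(t),np.cos(t)]])
    print(a,((R@q-q)*1000).round(1))
E
```

```text
time_s: 4.43
ee_pos: [0.5992, -0.0085, 0.1257]
eef_rot: [-1.569, -0.003, -0.472]
force: [-0.7, 0.4, 9.0]
grip_width: 0.0003
0.030782843119346377 -25.953853571748756
6 [-1.6 -2.8]
12 [-3.4 -5.5]
18 [-5.5 -7.9]
24 [ -7.9 -10.1]
30 [-10.4 -12. ]
36 [-13.2 -13.7]
42 [-16.1 -15.1]
48 [-19.2 -16.1]
54 [-22.3 -16.8]
60 [-25.5 -17.2]
66 [-28.7 -17.3]
72 [-31.9 -17. ]
78 [-35.1 -16.4]
```

```bash
python3 -m jog '-0.8 -1.4 -0.5 0 0 -3 1;-1.6 -2.8 -0.5 0 0 -6 1;-3.4 -5.5 -0.5 0 0 -12 1;-5.5 -7.9 -0.5 0 0 -18 1;-7.9 -10.1 -0.5 0 0 -24 1;-10.4 -12 -0.5 0 0 -30 1;-10.4 -12 -0.5 0 0 -30 1;-10.4 -12 -0.5 0 0 -30 1'; python3 - <<'E'
from h import *
print(get_obs()['moment'])
for n in ['top','scene']:
    c=camera(n);a=c['img'][150:340,220:470] if n=='top' else c['img'][200:280,260:400]
    cv2.imwrite(f'pics/{n}3.png',cv2.cvtColor(cv2.resize(a,(750,570) if n=='top' else (800,457),interpolation=cv2.INTER_CUBIC),cv2.COLOR_RGB2BGR))
E
```

```text
time_s: 5.1
ee_pos: [0.589, -0.0206, 0.126]
eef_rot: [-1.568, -0.003, -0.996]
force: [-0.7, 1.1, 8.0]
grip_width: 0.0003
[0.06514235 0.21086351 0.04399623]
```

View pics/top3.png

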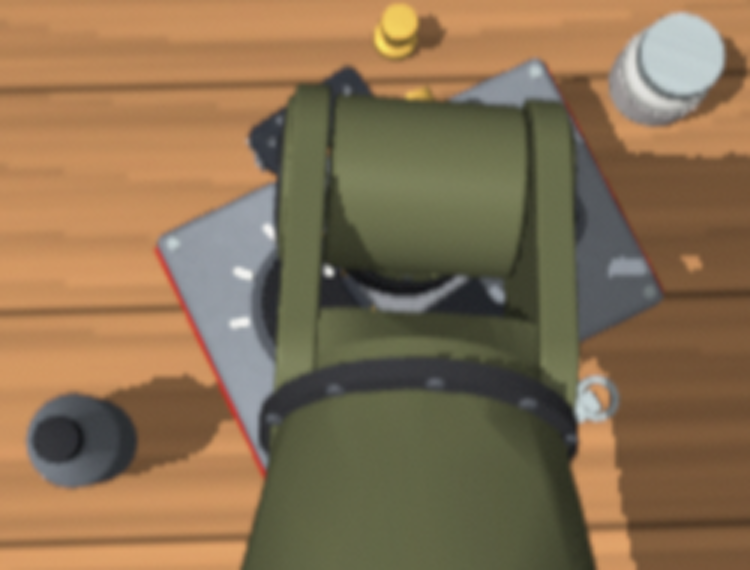

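View pics/scene3.png

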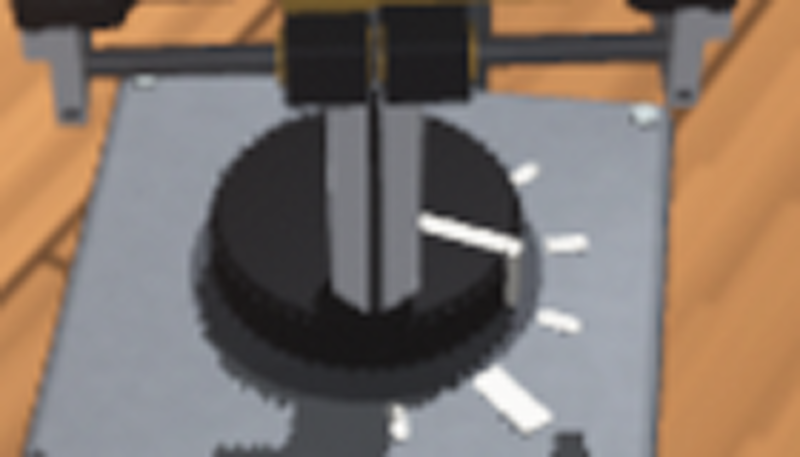

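```bash
cat >> h.py <<'E'
def pointer(n='scene',ctr=(.5715,.005),z=.126):
    c=camera(n);vv,uu=np.mgrid[0:480,0:640];u=uu.ravel();v=vv.ravel()
    w=world(c,u,v,z);r=np.hypot(w[:,0]-ctr[0],w[:,1]-ctr[1])
    s=(c['img'].min(2).ravel()>170)&(r<.045)&(r>.012)
    q=w[s,:2]-ctr
    if len(q)<5: return c,None
    m=q.mean(0);k,l,st,ce=cv2.connectedComponentsWithStats(s.reshape(480,640).astype(np.uint8))
    for i in range(1,k):
        p=world(c,ce[i][0],ce[i][1],z)[0][:2]-ctr;print('comp',st[i],np.hypot(*p).round(3),np.degrees(np.arctan2(p[1],p[0])).round(1))
    return c,np.degrees(np.arctan2(m[1],m[0]))
E
python3 -c "
from h import *
print(pointer()[1])"
```

```text
comp [333 238  16   6  45] 0.031 12.3
12.294661946483233
```

```bash
python3 - <<'E'
from h import *
p=get_obs()['ee_pos'][:2];c=np.array([.5715,.005]);q=p-c
print(np.hypot(*q),np.degrees(np.arctan2(q[1],q[0])))
for a in list(range(5,31,5))+[32,34]:
    t=-np.radians(a);R=np.array([[np.cos(t),-np.sin(t)],[np.sin(t),np.cos(t)]])
    print(a,((R@q-q)*1000).round(1))
E
```

```text
0.03101704056316448 -55.42739646807155
5 [-2.3 -1.4]
10 [-4.7 -2.7]
15 [-7.2 -3.7]
20 [-9.8 -4.5]
25 [-12.4  -5. ]
30 [-15.1  -5.4]
32 [-16.2  -5.4]
34 [-17.3  -5.5]
```

```bash
python3 -m jog '-2.3 -1.4 -0.7 0 0 -5 1;-4.7 -2.7 -0.7 0 0 -10 1;-7.2 -3.7 -0.7 0 0 -15 1;-9.8 -4.5 -0.7 0 0 -20 1;-12.4 -5 -0.7 0 0 -25 1;-15.1 -5.4 -0.7 0 0 -30 1;-16.2 -5.4 -0.7 0 0 -32 1;-16.2 -5.4 -0.7 0 0 -32 1;-16.2 -5.4 -0.7 0 0 -32 1'; python3 -c "
from h import *
c,a=pointer();print(a,get_obs()['moment'])
cv2.imwrite('pics/s4.png',cv2.cvtColor(cv2.resize(c['img'][200:280,260:400],(800,457),interpolation=cv2.INTER_CUBIC),cv2.COLOR_RGB2BGR))"
```

```text
time_s: 6.0
ee_pos: [0.5733, -0.0262, 0.1261]
eef_rot: [-1.567, -0.004, -1.554]
force: [-0.5, -0.7, 7.8]
grip_width: 0.0006
comp [330 241  12  11  42] 0.031 -18.2
-18.2099987235545 [-0.17891393  0.12898131 -0.02819511]
```

View pics/s4.png

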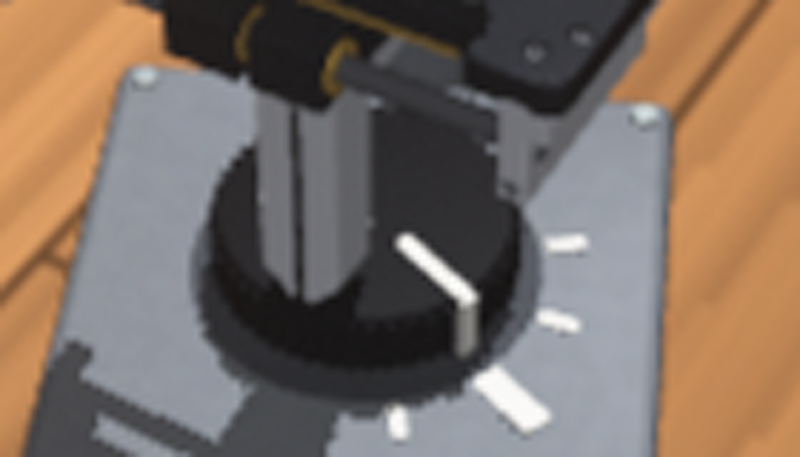

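The pointer, at (405,240)–(470,300) in the crop, now lines up with the long mark at (512,398). Its angle is −18° on this bias-prone measure, which read 12° when the dial was one detent back, so it has turned 30°. I'll lift and verify.

```bash
python3 -m jog '0 0 2 0 0 0 1;0 0 5 0 0 0 1;0 0 10 0 0 0 1;0 0 20 0 0 0 1;0 0 35 0 0 0 1;0 -20 50 0 0 0 1;10 -50 50 0 0 0 1;30 -80 50 0 0 0 1;49 -105 50 0 0 0 1;49 -105 50 0 0 0 1'; python3 -c "
from h import *
c,a=pointer(z=.130);print(a)
cv2.imwrite('pics/s5.png',cv2.cvtColor(cv2.resize(c['img'][200:400,230:430],(600,600),interpolation=cv2.INTER_CUBIC),cv2.COLOR_RGB2BGR))
c=camera('top');vv,uu=np.mgrid[0:480,0:640];u=uu.ravel();v=vv.ravel();w=world(c,u,v)
s=(c['range_z'].ravel()>0)&(abs(w[:,2]-.1)<.005)&(np.hypot(w[:,0]-.6,w[:,1]+.05)<.25);print(s.sum())
print(get_obs()['ee_pos'])
c=camera('wrist');save(c,'w5.png')
for m in masks_of('set_button','wrist')[:2]:
    v,u=np.nonzero(m['mask']);w=world(c,u,v);w=w[abs(w[:,2]-.121)<.005]
    print(m['conf'],m['extent'],w.mean(0) if len(w) else None, cv2.minEnclosingCircle(w[:,:2].astype(np.float32)) if len(w) else None)
"
```

```text
time_s: 6.88
ee_pos: [0.6237, -0.1353, 0.1759]
eef_rot: [-1.567, -0.005, -1.557]
force: [-0.8, -0.8, -0.9]
grip_width: 0.0006
None
8759
[ 0.62219481 -0.13179935  0.17577859]
0.75 [287.3, 227.5, 348.3, 286.1] [ 0.62166884 -0.12786852  0.12290916] ((0.6216471195220947, -0.13076134026050568), 0.018026618286967278)
```

View pics/s5.png

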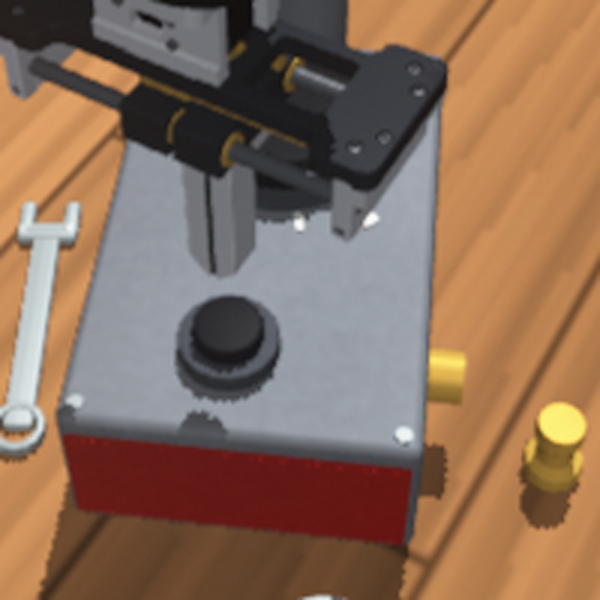

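View pics/w5.png

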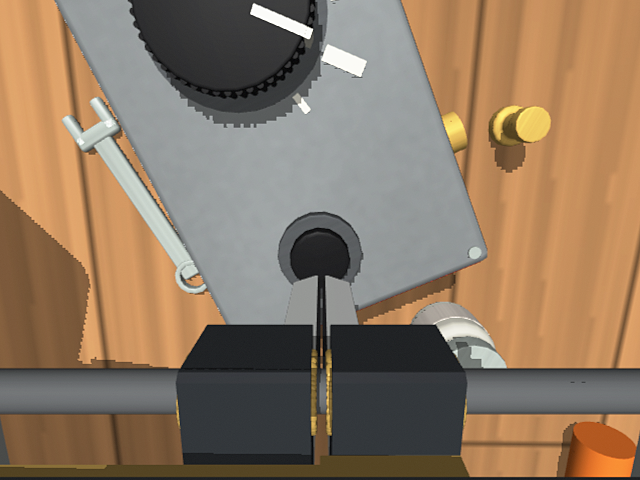

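The wrist view shows the white pointer, (250,10)–(312,35), pointing straight at the long wide mark at (345,60). The dial is set, and the tip is directly over the button. Next I press it.

```bash
python3 -m jog '0 1 -20 0 0 0 1;0 1 -40 0 0 0 1;0 1 -50 0 0 0 1;0 1 -54 0 0 0 1;0 1 -56 0 0 0 1;0 1 -58 0 0 0 1;0 1 -60 0 0 0 1;0 1 -61 0 0 0 1;0 1 -61 0 0 0 1;0 1 -61 0 0 0 1'
```

```text
time_s: 7.92
ee_pos: [0.6223, -0.1293, 0.1163]
eef_rot: [-1.566, -0.004, -1.554]
force: [-1.8, 3.1, 6.7]
grip_width: 0.0006
```

```bash
python3 -m jog '0 0 -1 0 0 0 1;0 0 -2 0 0 0 1;0 0 -3 0 0 0 1;0 0 -3 0 0 0 1;0 0 -3 0 0 0 1'
```

```text
time_s: 8.33
ee_pos: [0.6226, -0.1293, 0.116]
eef_rot: [-1.564, -0.004, -1.554]
force: [-10.2, 3.5, 20.4]
grip_width: 0.0006
```

The force rises to 20 N with no further travel, so the button is bottomed. I'll release and retreat.

```bash
python3 -m jog '0 0 2 0 0 0 1;0 0 6 0 0 0 1;0 0 15 0 0 0 1;0 0 40 0 0 0 1;0 0 80 0 0 0 1;0 0 120 0 0 0 1;-30 0 140 0 0 0 1;-60 0 150 0 0 0 1;-90 0 150 0 0 0 1;-120 0 150 0 0 0 1';python3 -m jog '-30 -20 0 0 0 0 1;-60 -45 0 0 0 0 1;-90 -70 0 0 0 0 1;-110 -100 0 0 0 0 1;-125 -135 0 0 0 0 1;-140 -170 0 0 0 0 1;-140 -170 0 0 0 0 1;-140 -170 0 0 0 0 1'; python3 - <<'E'
from h import *
c,a=pointer('top',z=.130);print('ptr',a)
cv2.imwrite('pics/t6.png',cv2.cvtColor(cv2.resize(c['img'][140:340,210:480],(800,593),interpolation=cv2.INTER_CUBIC),cv2.COLOR_RGB2BGR))
vv,uu=np.mgrid[0:480,0:640];u=uu.ravel();v=vv.ravel();w=world(c,u,v);ok=c['range_z'].ravel()>0
for lab,z,p,r in [('dial',.13,(.5715,.005),.06),('button',.121,(.622,-.131),.025)]:
    s=ok&(abs(w[:,2]-z)<.005)&(np.hypot(w[:,0]-p[0],w[:,1]-p[1])<r);print(lab,s.sum(),w[s].mean(0),np.median(w[s,2]))
for t in ['oil_bottle','paste_jar','wrench','brass_fitting','control_box']:
    for m in masks_of(t,'top')[:1]:
        v,u=np.nonzero(m['mask']);q=world(c,u,v);print(t,m['conf'],np.median(q,0).round(3))
print(get_obs()['force'])
E
```

```text
time_s: 9.17
ee_pos: [0.5014, -0.1294, 0.2669]
eef_rot: [-1.562, -0.005, -1.554]
force: [-0.1, -0.8, 0.6]
grip_width: 0.0004
time_s: 9.83
ee_pos: [0.3606, -0.3007, 0.2671]
eef_rot: [-1.562, -0.005, -1.557]
force: [-0.3, 0.8, -0.3]
grip_width: 0.0004
comp [334 226   7  15  38] 0.031 -20.5
ptr -20.479095309906768
dial 1873 [0.57105999 0.0053453  0.12924567] 0.12924014868925005
button 275 [ 0.62130259 -0.13026163  0.12086811] 0.1209370111856942
oil_bottle 0.8 [0.49  0.162 0.117]
paste_jar 0.58 [ 0.728 -0.226  0.077]
wrench 0.76 [ 0.467 -0.106  0.006]
brass_fitting 0.78 [ 0.769 -0.048  0.04 ]
control_box 0.86 [ 0.591 -0.042  0.1  ]
[-0.30177698  0.3792773  -0.2454127 ]
```

View pics/t6.png

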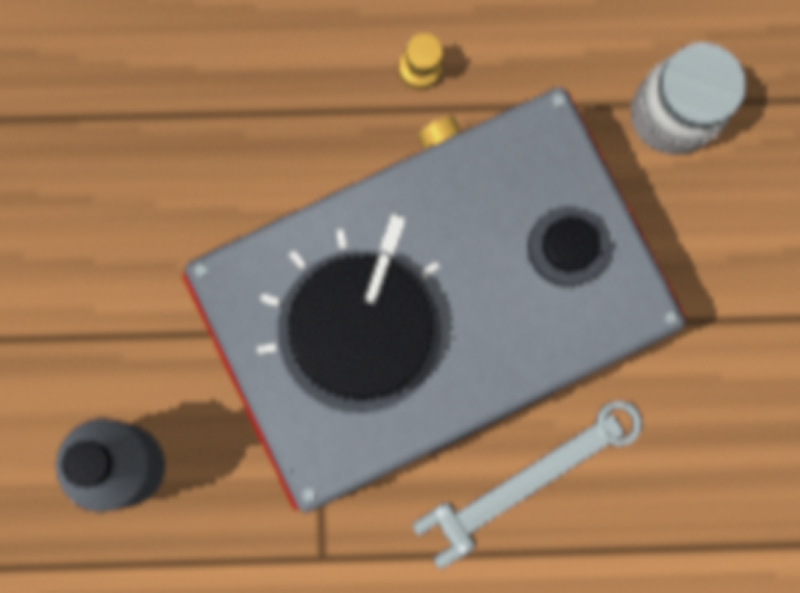

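The pointer at (370,300)–(388,255) runs straight into the long mark at (393,235). The button is up, at the same 0.121 m as before, and nothing has moved. Handing in.

```bash
python3 -c "
from station import hand_in
print(hand_in())"
```

```text
the job is handed in; nothing more can be done
None
```

I turned the dial two detents clockwise to the long wide mark, pressed the button to its stop, released it, and handed the job in. It took about 10 s of the 48 s; the hand-in reported no verdict.

- **Dial:** I pressed with the closed fingertips at about 9 N, 31 mm off the axis, and turned it from 1.047 to 2.094 rad. After I pulled the arm clear, the pointer measured −20.5° against −20.8° for the long mark. While the hand was still on the dial, the scene camera read −18°, about 2–3° off but well within the same detent.
- **Button:** I pressed it only after the wrist camera showed the dial set. The force rose to 20 N with no further travel, so it was at its stop. Its top is back at its original 0.121 m.
- **Surroundings:** In the top camera, the box and the four bystanders are within about 2 mm of where they started, which is measurement noise. The robot touches nothing.

None of the final checks failed. The networks only found the long mark as part of the whole box, so I measured it from the picture.

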